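# Set out the polishing kit on the mats

## Robot

A 6-joint arm with a two-finger parallel gripper is mounted at the origin on a cart in front of the work surface, level with it; the furniture and walls round the work are solid. World frame = base frame: x ahead of the robot, y to its left, z up, the work surface at z = 0. Lengths are in m, angles in rad, forces in N, time in s.
With the tool pointing down it reaches from about 0.3 to 0.775 m from the base axis. Payload 14.6 kg.
Tool frame: the origin (TCP) lies between the finger pads; the fingertips stand 25 mm ahead of it and the grasp point (between the pads) lies 6 mm ahead of it; z points along the fingers, y is the line along which they close (so a half turn about z gives the same grasp; the last joint's range is limited). The gripper opens to 94 mm and grips with 3 to 60 N. Pads are 16 mm wide; open, the fingers measure 119 mm over their backs; the gripper's body (75 mm by 177 mm) begins 78 mm behind the grasp point.
Start: joints at [-1.198, 0.3, 1.521, -0, 1.321, -0.067], TCP at [0.234, -0.498, 0.23] pointing down, gripper open.
Joint ranges: [-3.03, 3.03], [-0.79, 2.21], [0.23, 2.52], [-1.04, 4.18], [0, 3.07], [-2.55, 2.55]. Speed limits (rad/s): [2.22, 2.22, 2.57, 3.14, 3.14, 3.14].

## Interface

Orientations are given as a unit quaternion [w, x, y, z].
In Python, from plant import env gives the robot as it stands.
- The arm moves only by the tool apply_moves, never from a script. Its argument "series" is a list of rows, each a list of 2 entries, a list of its own where there are three numbers: the shift along the world's x, y, z in m, then the turn about the world's z in units of 8 degrees (1.0 is 8 degrees). In form: [[[x, y, z], yaw], ...]. A call has 1 to 12 rows; each row is the pose to reach, as a shift and turn from the pose commanded when the call began; what a row does not reach only later rows make up. A row lasts 1/8 s, in which the tool goes at most 62.5 mm and 10.7 degrees, less where a joint would pass 70% of its speed; a pose out of reach is approached as far as the arm can. A call with a gripper value outside its range is refused whole. "gripper" is the opening, from -1 (shut) to 1 (fully open), set as the call begins (left out, the last holds). The fingers move at their own pace and stop on an object; the grip force is fixed at half the most. Time passes only in rows, so rows that repeat a pose let the fingers close. It gives the time, the measured TCP pose, the force, the opening and the grip force at its end, in the units of the state.
- env.get_obs(): the state, without advancing time (a new reading comes with each control period).
- env.get_image(name): name is "scene" or "top"; returns (picture, depth): 384x512x3 uint8, red, green, blue; 384x512 float32, m along the optical axis (not along the pixel's ray), 0 where there is no reading.
- env.camera_model(name): a dict with "fx", "fy", "cx", "cy" (pixels), "eye" and "orientation" of the camera in the world. Camera axes: x right, y up, looking along -z (the intrinsics and any distortion apply to the point x, -y, -z); pixel columns grow to the right and rows downward; lengths in m; the calibration is good to about 2 mm. A picture is of the moment at which its call begins. camera_model takes no time and is no camera call.
- env.job_done(): hands the job in; it is judged then, once.
Trained networks look in the newest picture that a camera, given by its name, has taken for a name from the list of things; names that differ only in an ending like _2 or _b are one class to them, and where a whole thing is asked for, a point or a joint stands for the part that bears it (a point fixed in the world has none). Each returns a list of dicts, best first, with "p" (0 to 1); they miss things now and then, are a little off and sometimes report something else, mostly with a low value. They report only what shows in the picture. A call takes as long as a camera call. They do not tell look-alikes from the thing itself.
- env.search_frame(thing, camera): "centre" ([column, row] in pixels, amid what is visible of it).
The state is a dict: "time_s": time; "qpos": joint angles; "qvel": joint speeds; "effort": joint torques, N m; "eef_pos": TCP position; "ee_rot": TCP orientation; "wrist_force": force on the tool from outside, world axes, zero at the start; "ft_torque": the same for the moment, N m; "gripper_width": opening from 0.0 (shut) to 1.0 (fully open); "gripper_force": force on a finger pad.
Only numpy, scipy, OpenCV 4.12 (cv2) and the standard library are available. Lean on these libraries where they do the work, as an engineer would, in place of code of your own. Each camera call takes 0.05 s, during which the arm holds its last target. There are 200 camera calls.

## Task

Set out the kit for the next polishing job on the three round cork mats that lie in a row between the powder tin and the rough stone: centre the ring stand on the middle mat with the polished sphere resting on it, stand the bare iron polishing head upright on the mat next to the tin, and lay the bar of polishing compound flat on the mat next to the rough stone, each thing centred on its mat. Leave the tin and the rough stone where they stand.

Things in the scene. Friction and masses are not known exactly. Their poses are not given: they have to be found in the camera images.
- mat_1: one of three like round mats, fixed to the bench: cork face on black rubber, 92 mm across, 6 mm thick; origin at the centre of its underside, on the bench (z = 0). The three lie in a row about 120 mm apart that runs roughly left to right (up to 9 degrees askew); which of the three is the middle one or an end one changes from start to start
- mat_2: second of the three like mats, as mat_1
- mat_3: third of the three like mats, as mat_1
- tin: grey round powder tin with a lid, 69 mm across, 92 mm high, loose; origin at the centre of its underside. It stands just beyond one end of the row of mats, about 105 mm from the centre of the nearest mat; at which end changes. Not to be moved
- stone: grey rough pointed stone, 62 x 64 mm, 52 mm high, loose; origin at the centre of its underside. It lies just beyond the other end of the row of mats, about 105 mm from the centre of the nearest mat. Not to be moved
- ring: ring stand: a low grey ring cut from pipe, standing flat, 48 mm outside diameter, about 40 mm inside, 22 mm high, 30 g; origin at the centre of its underside, z up. It can be gripped across its outside
- sphere_centre (a point): the centre of the polished dark stone sphere (the only one on the bench), 63 mm across, about 0.36 kg; on the bench the centre is 31 mm up. Resting on the ring stand its centre is about 24 mm above the ring's upper rim (about 46 mm above the ring's origin). Its axes mean nothing
- head: bare rust-brown iron polishing head, no cloth cap: round foot 70 mm across and 30 mm high, above it a round neck about 45 mm across that tapers to 38 mm at the top, 80 mm high in all, about 0.66 kg; origin at the centre of its underside, z up along its axis. Grip the upper part, 55 to 75 mm above the origin. It stands on the open bench beyond the mats, not in the heap at the back
- bar: brown brick-shaped bar of polishing compound lying flat, about 86 mm long, 38 mm wide, 30 mm high, 0.16 kg; origin at the centre of its underside, z up. Its length does not run along its x or y axis: it runs 1.99 rad (114 degrees) counter-clockwise from its x axis, seen from above. Grip it across its width
There are look-alikes about, which are no part of the job. Of the things like the ring, leave any that is turquoise; of the rest the smaller one is meant.

How it is judged:
By the outcome, as a careful person would: the job done as asked, in the order asked, and still so for the second after the job is handed in, with the robot touching nothing.
It also fails if it takes over 106 s, if anything falls off the work surface, if the arm or the gripper's body presses on something with over 40 N, if the wrist force passes 120 N, or if a joint passes its speed limit or range.

## Working session

There is one attempt and no reset: what is moved stays moved. The work goes in short steps, Python scripts to look and compute and a tool call to move; the robot and the scene stay as the last step left them, time stands still between calls to the robot, and variables do not carry over. Pictures are saved under pics/ and viewed, at most 14 in all, crops included, and the job is handed in when it is done.

Besides the shell and the picture viewer there is one more tool, called after "Request:" as a command line: name --argument value ..., lists and objects as JSON in quotes. apply_moves: Moves the arm, as the interface text tells. Its arguments: {"type":"object","properties":{"series":{"type":"array","items":{"type":"array"}},"gripper":{"type":"number"}},"required":["series"]}

```bash
mkdir -p pics; ls; cat > h.py <<'E'
import numpy as np, cv2
from scipy.spatial.transform import Rotation as R
from plant import env
def cam(n):
    m=env.camera_model(n); q=m['orientation']
    return m, R.from_quat([q[1],q[2],q[3],q[0]]).as_matrix(), np.array(m['eye'])
def cloud(n,d):
    m,Rm,e=cam(n); v,u=np.mgrid[:d.shape[0],:d.shape[1]]
    p=np.stack([(u-m['cx'])/m['fx']*d,-(v-m['cy'])/m['fy']*d,-d],-1)
    P=p@Rm.T+e; P[d==0]=np.nan; return P
def save(im,f,s=1.5):
    cv2.imwrite(f,cv2.resize(im[:,:,::-1],None,fx=s,fy=s,interpolation=cv2.INTER_CUBIC))
E
python3 - <<'E'
from h import *
for n in ['top','scene']:
    print(env.camera_model(n))
    im,d=env.get_image(n); save(im,f'pics/{n}0.png'); np.savez(f'{n}0.npz',im=im,d=d)
    P=cloud(n,d)
    for t in ['mat_1','tin','stone','ring','sphere_centre','head','bar']:
        for r in env.search_frame(t,n):
            u,v=np.round(r['centre']).astype(int); print(n,t,round(r['p'],2),(u,v),np.round(P[v,u],3))
print(env.get_obs())
E
```

```text
pics
{'fx': 356.2902699328515, 'fy': 356.2902699328515, 'cx': 260.6125993068518, 'cy': 188.53649083746424, 'eye': array([ 0.48668332, -0.07189889,  0.92684532]), 'orientation': array([ 0.7132802 ,  0.00512658, -0.0338833 , -0.70004071])}
top mat_1 0.64 (np.int64(283), np.int64(214)) [ 0.473 -0.168  0.008]
top mat_1 0.63 (np.int64(238), np.int64(220)) [ 0.456 -0.052  0.009]
top mat_1 0.62 (np.int64(190), np.int64(218)) [0.459 0.07  0.008]
top tin 0.9 (np.int64(324), np.int64(213)) [ 0.478 -0.257  0.09 ]
top stone 0.68 (np.int64(146), np.int64(222)) [0.449 0.171 0.044]
top stone 0.4 (np.int64(282), np.int64(213)) [ 0.476 -0.165  0.008]
top ring 0.53 (np.int64(375), np.int64(197)) [ 0.522 -0.412  0.   ]
top ring 0.51 (np.int64(356), np.int64(170)) [ 0.593 -0.361 -0.002]
top sphere_centre 0.88 (np.int64(330), np.int64(143)) [ 0.651 -0.276  0.062]
top head 0.7 (np.int64(224), np.int64(151)) [ 0.622 -0.017  0.077]
top bar 0.71 (np.int64(288), np.int64(147)) [ 0.649 -0.179  0.003]
{'fx': 472.0673382467104, 'fy': 472.0673382467104, 'cx': 256.75716939346245, 'cy': 189.49072982080384, 'eye': a
[... 814 characters left out ...]
28]
{'time_s': 0.8, 'qpos': array([-1.19758654e+00,  2.99907282e-01,  1.52099774e+00,  1.15306045e-05,
        1.32067678e+00, -6.66189535e-02]), 'qvel': array([-0.00011721, -0.00045716,  0.00081913, -0.00068032, -0.00122885,
        0.00137066]), 'effort': array([-1.51613158e-04, -5.31630850e+01, -3.52906752e+01,  7.08882906e-02,
        2.12775503e-02,  8.07491546e-06]), 'eef_pos': array([ 0.23417087, -0.49765546,  0.23044254]), 'ee_rot': array([4.51051087e-06, 9.75916444e-01, 2.18144664e-01, 6.34910019e-06]), 'wrist_force': array([ 0.17919203,  0.1983842 , -0.38630926]), 'ft_torque': array([ 0.01360164,  0.05797305, -0.0500836 ]), 'gripper_force': 0.0, 'gripper_width': 1.0024967546844024}
```

View pics/top0.png

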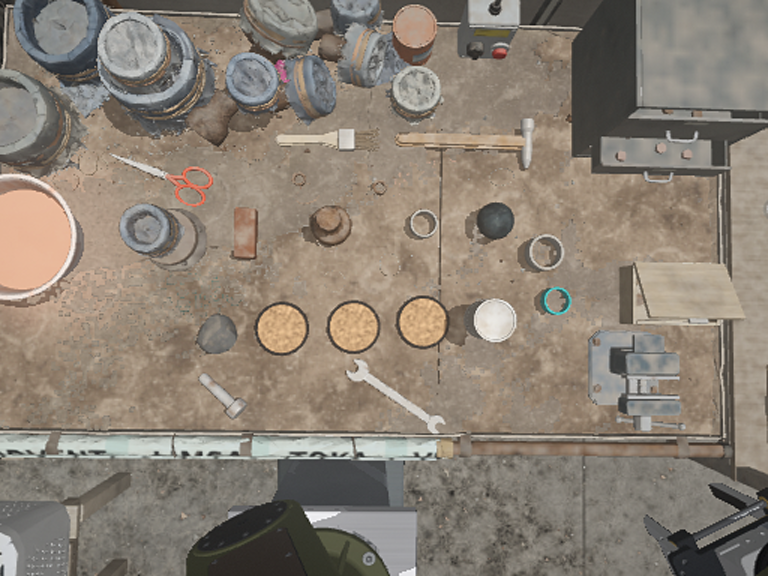

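View pics/scene0.png

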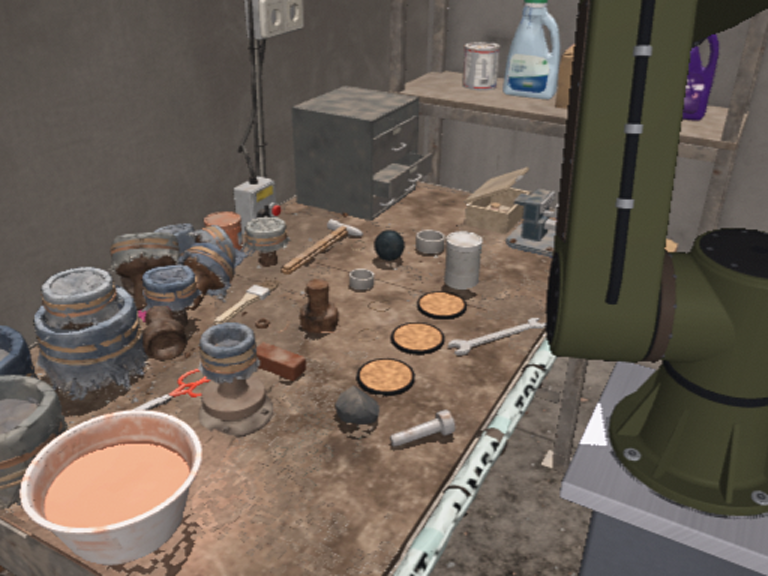

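The top view (768x576) shows the tin at (495,320), the mats at (422,322), (353,326) and (282,328), and the stone at (217,334). The wanted ring is the small grey one at (424,223). The larger grey one at (546,252) and the turquoise one at (557,301) stay. The sphere is at (495,220), the head at (329,225) and the bar at (245,232). Next I fit positions from depth in both views.

```bash
cat >> h.py <<'E'
def circ(p,it=4):
    for _ in range(it):
        A=np.c_[2*p,np.ones(len(p))]; s=np.linalg.lstsq(A,(p**2).sum(1),rcond=None)[0]
        c=s[:2]; r=np.sqrt(s[2]+c@c); e=abs(np.linalg.norm(p-c,axis=1)-r); p=p[e<=max(np.percentile(e,85),1e-4)]
    return np.round(np.r_[c,r],4)
def near(P,c,rad,z0,z1): 
    P=P.reshape(-1,3); return P[(np.hypot(P[:,0]-c[0],P[:,1]-c[1])<rad)&(P[:,2]>z0)&(P[:,2]<z1)]
def sph(p):
    A=np.c_[2*p,np.ones(len(p))]; 
    for _ in range(4):
        A=np.c_[2*p,np.ones(len(p))];s=np.linalg.lstsq(A,(p**2).sum(1),rcond=None)[0]; c=s[:3]; r=np.sqrt(s[3]+c@c)
        e=abs(np.linalg.norm(p-c,axis=1)-r); p=p[e<=np.percentile(e,90)]
    return np.round(np.r_[c,r],4)
def enc(p):
    c,r=cv2.minEnclosingCircle(p[:,:2].astype(np.float32)*1000); return np.round(np.r_[c,r],1)
E
python3 - <<'E'
from h import *
for n in ['top','scene']:
    D=np.load(n+'0.npz'); P=cloud(n,D['d']); im=D['im']; F=P.reshape(-1,3)
    print(n,'bench z',np.nanmedian(near(P,(.55,-.1),.04,-.02,.02)[:,2]))
    hsv=cv2.cvtColor(im,cv2.COLOR_RGB2HSV).reshape(-1,3)
    cork=(hsv[:,1]>80)&(hsv[:,2]>140)
    for c in [(.473,-.168),(.459,-.05),(.456,.07)]:
        m=cork&(np.hypot(F[:,0]-c[0],F[:,1]-c[1])<.06)&(F[:,2]<.02)
        p=F[m]; print('mat',m.sum(),np.round(np.median(p,0),4),enc(p), np.round((p.min(0)+p.max(0))/2,4))
    p=near(P,(.645,-.17),.045,.014,.03); print('ring',len(p),circ(p[:,:2]),enc(p),np.round(np.median(p,0),4))
    p=near(P,(.65,-.276),.05,.025,.08); print('sphere',len(p),sph(p))
    p=near(P,(.62,-.017),.05,.070,.09); print('headtop',len(p),enc(p),np.round(p.mean(0),4))
    p=near(P,(.61,-.017),.06,.015,.034); print('foot',len(p),enc(p))
    p=near(P,(.62,.14),.08,.022,.045); r=cv2.minAreaRect(p[:,:2].astype(np.float32)*1000); print('bar',len(p),r,np.median(p,0))
    p=near(P,(.478,-.257),.06,.08,.1); print('tin',enc(p)); p=near(P,(.45,.171),.06,.01,.06); print('stone',enc(p))
E
```

```text
top bench z 0.0007441486304985978
mat 782 [ 0.4726 -0.1649  0.0067] [ 471.9 -164.7   41.2] [ 0.4719 -0.163   0.0074]
mat 799 [ 0.4614 -0.0451  0.0067] [462.  -45.5  41.1] [ 0.462  -0.0456  0.007 ]
mat 811 [0.4566 0.0772 0.0066] [456.6  76.9  41.2] [0.4575 0.0767 0.0067]
ring 105 [ 0.6405 -0.1612  0.0219] [ 641.8 -161.9   24.3] [ 0.6416 -0.1612  0.0218]
sphere 487 [ 0.6467 -0.2826  0.0322  0.0312]
headtop 207 [634.7  -3.6  19. ] [ 0.6343 -0.0035  0.0805]
foot 239 [635.1  -3.5  34.2]
bar 518 ((617.420654296875, 170.79730224609375), (84.03353118896484, 98.15221405029297), 0.7103954553604126) [0.61631901 0.14057216 0.02939308]
tin [ 478.2 -268.9   34.3]
stone [444.1 162.6  47.9]
scene bench z -0.000678467475564104
mat 367 [ 0.471  -0.1611  0.0052] [ 472.2 -162.7   58.9] [ 0.4722 -0.1607  0.0036]
mat 495 [ 0.4601 -0.0421  0.0051] [458.9 -49.8  59.7] [ 0.4656 -0.0483  0.0031]
mat 609 [0.4568 0.0764 0.0052] [457.2  65.4  57.7] [0.4607 0.0661 0.0037]
ring 97 [ 0.6415 -0.16    0.0217] [ 639.2 -161.7   27.6] [ 0.6408 -0.1571  0.0183]
sphere 266 [ 0.647  -0.2814  0.0304  0.0309]
headtop 130 [636.1  -2.6  21.5] [0.6326 0.0017 0.0774]
foot 244 [630.1   2.1  32.9]
bar 339 ((602.8477783203125, 154.96322631835938), (73.9115982055664, 103.06163787841797), 34.08159255981445) [0.61172023 0.14488687 0.02765942]
tin [ 474.9 -267.6   38.4]
stone [446.1 183.7  33.2]
```

Request:
apply_moves --series '[[[0.407,0.3365,0],-3.15],[[0.407,0.3365,0],-3.15],[[0.407,0.3365,0],-3.15],[[0.407,0.3365,0],-3.15],[[0.407,0.3365,0],-3.15],[[0.407,0.3365,0],-3.15],[[0.407,0.3365,0],-3.15],[[0.407,0.3365,0],-3.15],[[0.407,0.3365,0],-3.15],[[0.407,0.3365,-0.06],-3.15],[[0.407,0.3365,-0.1],-3.15],[[0.407,0.3365,-0.13],-3.15]]' --gripper 1

```text
time_s: 2.3
eef_pos: [0.6406, -0.1609, 0.0983]
ee_rot: [-0.0, 1.0, 0.0, -0.001]
wrist_force: [0.1, -0.4, 0.4]
gripper_width: 1.0
gripper_force: 0.0
```

```bash
python3 - <<'E'
from h import *
for n in ['top','scene']:
    D=np.load(n+'0.npz'); P=cloud(n,D['d'])
    p=near(P,(.615,.135),.055,.023,.036); r=cv2.minAreaRect(p[:,:2].astype(np.float32)*1000); print('bar',len(p),r,np.median(p,0))
q=env.get_obs()['qpos'];print(q)
im,d=env.get_image('top'); save(im,'pics/top1.png')
E
```

```text
bar 489 ((617.6966552734375, 139.90541076660156), (36.416072845458984, 84.47012329101562), 89.11711120605469) [0.61812538 0.13947237 0.02931187]
bar 324 ((615.3695068359375, 142.58180236816406), (37.51700973510742, 82.74500274658203), 89.68682098388672) [0.61223258 0.14432113 0.02771262]
[-3.01450678e-01  6.68273602e-01  1.29830581e+00  3.00161163e-06
  1.17690712e+00  1.26916571e+00]
```

Request:
apply_moves --series '[[[0,0,-0.04],0],[[0,0,-0.065],0],[[0,0,-0.071],0],[[0,0,-0.071],0]]'

```text
time_s: 2.85
eef_pos: [0.6416, -0.1613, 0.0304]
ee_rot: [0.0, 1.0, -0.0, 0.0]
wrist_force: [-0.6, 0.2, 0.7]
gripper_width: 1.001
gripper_force: 0.0
```

Request:
apply_moves --series '[[[0,0,0],0],[[0,0,0],0],[[0,0,0],0],[[0,0,0],0],[[0,0,0],0],[[0,0,0],0]]' --gripper -1

```text
time_s: 3.6
eef_pos: [0.6412, -0.1611, 0.0295]
ee_rot: [-0.0, 1.0, -0.0, 0.0]
wrist_force: [0.2, 0.3, 0.9]
gripper_width: 0.504
gripper_force: 30.0
```

Request:
apply_moves --series '[[[0,0,0.05],0],[[-0.03,0.02,0.1],0],[[-0.08,0.05,0.1],0],[[-0.13,0.083,0.1],0],[[-0.18,0.116,0.1],0],[[-0.18,0.116,0.08],0],[[-0.18,0.116,0.04],0],[[-0.18,0.116,0.016],0],[[-0.18,0.116,0.01],0],[[-0.18,0.116,0.007],0],[[-0.18,0.116,0.007],0],[[-0.18,0.116,0.007],0]]'

```text
time_s: 5.1
eef_pos: [0.4615, -0.0452, 0.0371]
ee_rot: [0.0, 1.0, -0.0, 0.001]
wrist_force: [1.2, -0.1, -0.1]
gripper_width: 0.503
gripper_force: 30.0
```

Request:
apply_moves --series '[[[0,0,-0.0005],0],[[0,0,-0.0005],0],[[0,0,-0.0005],0],[[0,0,-0.0005],0],[[0,0,-0.0005],0],[[0,0,0.03],0],[[0,0,0.08],0],[[0.0,-0.03,0.11],0],[[0.04,-0.08,0.11],0],[[0.09,-0.14,0.11],0],[[0.14,-0.19,0.11],0],[[0.17,-0.23,0.11],0]]' --gripper 1

```text
time_s: 6.6
eef_pos: [0.6243, -0.2668, 0.1463]
ee_rot: [-0.0, 1.0, 0.0, 0.0]
wrist_force: [0.8, 0.8, 0.2]
gripper_width: 1.0
gripper_force: 0.0
```

```bash
cat > ring.py <<'E'
from h import *
import sys
for n in ['top','scene']:
    im,d=env.get_image(n); P=cloud(n,d); F=P.reshape(-1,3)
    save(im,f'pics/{n}{sys.argv[1]}.png'); np.savez(f'{n}{sys.argv[1]}.npz',im=im,d=d)
    p=near(P,(.4615,-.045),.04,.02,.034); print(n,'ring',len(p),circ(p[:,:2]),enc(p),np.round(np.median(p,0),4))
    hsv=cv2.cvtColor(im,cv2.COLOR_RGB2HSV).reshape(-1,3)
    m=(hsv[:,1]>80)&(hsv[:,2]>140)&(np.hypot(F[:,0]-.4615,F[:,1]+.045)<.06)&(F[:,2]<.016)&(F[:,2]>.002)
    print('mat',enc(F[m]))
    p=near(P,(.65,-.28),.05,.025,.08); print('sphere',len(p),sph(p) if len(p)>50 else '')
print(env.get_obs()['eef_pos'])
E
python3 ring.py 2
```

```text
top ring 91 [ 0.4623 -0.0453  0.0221] [462.1 -45.2  23.9] [ 0.4592 -0.0454  0.0285]
mat [462.  -44.8  40.1]
sphere 0 
scene ring 124 [ 0.4624 -0.0435  0.0228] [463.5 -44.3  26.9] [ 0.462  -0.0386  0.0247]
mat [0. 0. 0.]
sphere 269 [ 0.6465 -0.2811  0.0305  0.0306]
[ 0.62459329 -0.26929094  0.14397906]
```

Request:
apply_moves --series '[[[0.016,-0.007,0],0],[[0.016,-0.007,-0.02],0],[[0.016,-0.007,-0.06],0],[[0.016,-0.007,-0.1],0],[[0.016,-0.007,-0.1095],0],[[0.016,-0.007,-0.1095],0],[[0.016,-0.007,-0.1095],0]]'

```text
time_s: 7.58
eef_pos: [0.6398, -0.2726, 0.0388]
ee_rot: [0.001, 1.0, 0.0, 0.001]
wrist_force: [-0.2, -0.0, 0.6]
gripper_width: 0.998
gripper_force: 0.0
```

Request:
apply_moves --series '[[[0,0,0],0],[[0,0,0],0],[[0,0,0],0],[[0,0,0],0],[[0,0,0],0],[[0,0,0.03],0],[[0,0,0.08],0],[[0,0,0.12],0],[[0,0,0.12],0]]' --gripper -1

```text
time_s: 8.7
eef_pos: [0.6399, -0.2723, 0.1594]
ee_rot: [0.001, 1.0, 0.0, 0.002]
wrist_force: [-0.2, 0.1, -4.2]
gripper_width: 0.629
gripper_force: 30.0
```

```bash
python3 - <<'E'
from h import *
im,d=env.get_image('scene'); P=cloud('scene',d); o=env.get_obs()
p=near(P,o['eef_pos'],.045,.11,.19)
print(o['eef_pos'],len(p),sph(p)); save(im,'pics/s3.png')
E
```

```text
[ 0.6390954  -0.27196661  0.15649067] 407 [ 0.6504 -0.2665  0.1658  0.0383]
```

```bash
python3 - <<'E'
from h import *
im=cv2.imread('pics/s3.png')
cv2.imwrite('pics/s3c.png',cv2.resize(im[120:320,300:500],None,fx=2.8,fy=2.8,interpolation=cv2.INTER_CUBIC))
o=env.get_obs()['eef_pos']
for n in ['scene','top']:
    im,d=env.get_image(n); P=cloud(n,d)
    dark=(im.max(2)<75)
    m=dark&(np.linalg.norm(P-(o+[0,0,-.006]),axis=2)<.055)&(P[:,:,2]<o[2]+.04)
    p=P[m]; print(n,len(p)); 
    if len(p)<30: continue
    # fixed-radius fit, robust
    from scipy.optimize import least_squares
    s=least_squares(lambda c:np.linalg.norm(p-c,axis=1)-.0315,o,loss='soft_l1',f_scale=.001); print(np.round(s.x,4),np.round(s.x-o,4),np.abs(s.fun).mean())
    vv,uu=np.where(m); print(uu.min(),uu.max(),vv.min(),vv.max())
E
```

```text
scene 235
[ 0.6466 -0.2728  0.1507] [ 0.0075 -0.0008 -0.0058] 0.003309017423873867
248 268 111 139
top 0
```

View pics/s3c.png

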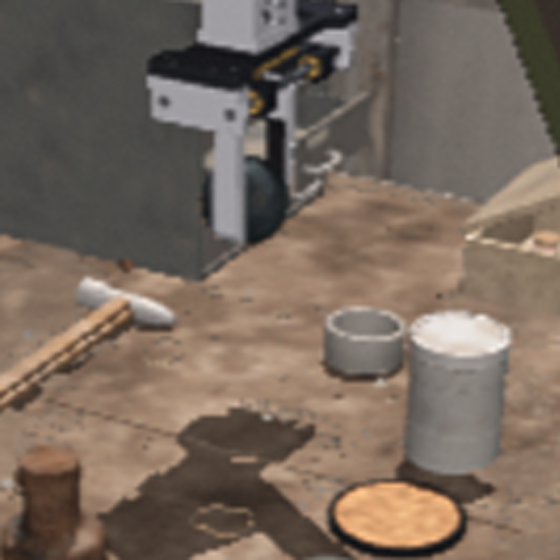

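The scene crop shows the sphere held between the fingers. It sits about 7 mm further out in x than the pads' middle, because the last row of the previous move fell short. I'll allow for that offset when placing it.

Request:
apply_moves --series '[[[-0.02,0.025,0],0],[[-0.05,0.062,0],0],[[-0.08,0.1,0],0],[[-0.11,0.136,0],0],[[-0.14,0.172,0],0],[[-0.165,0.203,0],0],[[-0.18,0.221,0],0],[[-0.185,0.227,0],0],[[-0.185,0.227,0],0],[[-0.185,0.227,0],0],[[-0.185,0.227,0],0],[[-0.185,0.227,0],0]]'

```text
time_s: 10.35
eef_pos: [0.4543, -0.0456, 0.1568]
ee_rot: [-0.0, 1.0, -0.0, -0.0]
wrist_force: [0.0, 0.2, -4.2]
gripper_width: 0.629
gripper_force: 30.0
```

```bash
python3 - <<'E'
from h import *
from scipy.optimize import least_squares
o=env.get_obs()['eef_pos']; print(o)
im,d=env.get_image('scene'); P=cloud('scene',d)
m=(im.max(2)<75)&(np.linalg.norm(P-(o+[.007,0,-.006]),axis=2)<.04)&(P[:,:,2]<o[2]+.03)
p=P[m]
for _ in range(3):
    s=least_squares(lambda c:np.linalg.norm(p-c,axis=1)-.0315,o,loss='soft_l1',f_scale=.001); p=p[abs(s.fun)<=np.percentile(abs(s.fun),85)] if 1 else p
    p=p
    print(len(p),np.round(s.x-o,4))
E
```

```text
[ 0.45428355 -0.04563518  0.15681075]
263 [ 0.0077 -0.0003 -0.0071]
223 [ 0.0078  0.0003 -0.0075]
189 [ 0.0078  0.0004 -0.0074]
```

Request:
apply_moves --series '[[[0,0,-0.04],0],[[0,0,-0.075],0],[[0,0,-0.09],0],[[0,0,-0.094],0],[[0,0,-0.096],0],[[0,0,-0.0975],0],[[0,0,-0.0975],0],[[0,0,-0.0975],0]]'

```text
time_s: 11.4
eef_pos: [0.4543, -0.0454, 0.0598]
ee_rot: [0.0, 1.0, -0.0, 0.0]
wrist_force: [0.2, 0.5, -3.8]
gripper_width: 0.63
gripper_force: 30.0
```

Request:
apply_moves --series '[[[0,0,-0.001],0],[[0,0,-0.001],0],[[0,0,-0.001],0]]'

```text
time_s: 11.78
eef_pos: [0.4546, -0.0454, 0.0592]
ee_rot: [0.0, 1.0, 0.0, 0.001]
wrist_force: [-3.5, 0.3, 7.5]
gripper_width: 0.631
gripper_force: 30.0
```

Request:
apply_moves --series '[[[0,0,0],0],[[0,0,0],0],[[0,0,0],0],[[0,0,0],0],[[0,0,0.03],0],[[0,0,0.07],0],[[0,0,0.12],0],[[0.03,0.01,0.12],0],[[0.08,0.02,0.12],0],[[0.13,0.03,0.12],0],[[0.175,0.04,0.12],0],[[0.179,0.042,0.12],0]]' --gripper 1

```text
time_s: 13.28
eef_pos: [0.6344, -0.0027, 0.1771]
ee_rot: [-0.0, 1.0, 0.0, -0.001]
wrist_force: [-0.2, 0.3, -0.7]
gripper_width: 1.001
gripper_force: 0.0
```

```bash
python3 - <<'E'
from h import *
print(env.get_obs()['eef_pos'])
for n in ['top','scene']:
    im,d=env.get_image(n); P=cloud(n,d); save(im,f'pics/{n}4.png')
    p=near(P,(.462,-.045),.036,.04,.1); print(n,len(p),sph(p) if len(p)>30 else '')
    p=near(P,(.462,-.045),.045,.01,.029); print(len(p),circ(p[:,:2]))
E
```

```text
[ 0.63443825 -0.00274287  0.17705052]
top 378 [ 0.4613 -0.0465  0.0534  0.0311]
5 [ 0.4634 -0.0427  0.0409]
scene 463 [ 0.4614 -0.0451  0.052   0.031 ]
130 [ 0.4621 -0.0439  0.0234]
```

View pics/scene4.png

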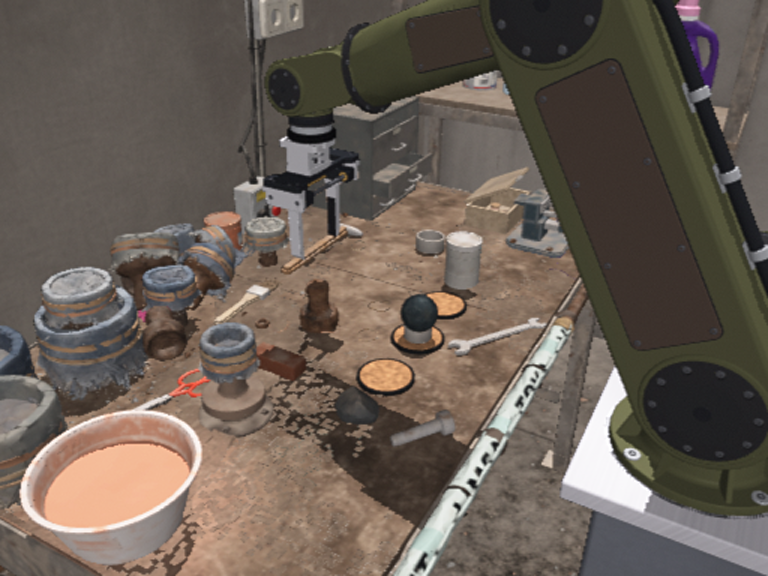

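The picture shows the sphere seated on the ring on the middle mat at (418,318), with the gripper over the head. Next I grip the head.

Request:
apply_moves --series '[[[0,0,-0.04],0],[[0,0,-0.08],0],[[0,0,-0.1],0],[[0,0,-0.106],0],[[0,0,-0.106],0],[[0,0,-0.106],0]]'

```text
time_s: 14.12
eef_pos: [0.6337, -0.0034, 0.0739]
ee_rot: [0.0, 1.0, -0.0, 0.001]
wrist_force: [1.0, 0.3, 0.7]
gripper_width: 1.0
gripper_force: 0.0
```

Request:
apply_moves --series '[[[0,0,0],0],[[0,0,0],0],[[0,0,0],0],[[0,0,0],0],[[0,0,0],0],[[0,0,0],0],[[0,0,0.02],0],[[0,0,0.06],0],[[0,0,0.11],0],[[0,0,0.13],0],[[0,0,0.13],0],[[0,0,0.13],0]]' --gripper -1

```text
time_s: 15.62
eef_pos: [0.6326, -0.0033, 0.2012]
ee_rot: [-0.0, 1.0, -0.0, -0.001]
wrist_force: [-0.3, 0.2, -6.9]
gripper_width: 0.447
gripper_force: 29.6
```

Request:
apply_moves --series '[[[-0.02,-0.02,0],0],[[-0.05,-0.05,0],0],[[-0.085,-0.085,0],0],[[-0.12,-0.12,0],0],[[-0.145,-0.145,0],0],[[-0.157,-0.157,0],0],[[-0.161,-0.161,0],0],[[-0.161,-0.161,0],0],[[-0.161,-0.161,0],0],[[-0.161,-0.161,0],0]]'

```text
time_s: 16.88
eef_pos: [0.4725, -0.1639, 0.2023]
ee_rot: [-0.0, 1.0, 0.0, -0.0]
wrist_force: [-0.4, 0.6, -6.2]
gripper_width: 0.445
gripper_force: 29.6
```

```bash
python3 - <<'E'
from h import *
o=env.get_obs()['eef_pos']; print(o)
im,d=env.get_image('scene'); P=cloud('scene',d)
cv2.imwrite('pics/s5.png',cv2.resize(im[60:240,200:380,::-1],None,fx=3,fy=3,interpolation=cv2.INTER_CUBIC))
for a in np.arange(-.085,-.02,.007):
    p=near(P,o,.05,o[2]+a,o[2]+a+.007)
    if len(p)>8: print(round(a,3),len(p),circ(p[:,:2],1), circ(p[:,:2]),np.round(p.min(0),3),np.round(p.max(0),3))
E
```

```text
[ 0.47250535 -0.16387567  0.20231634]
-0.071 57 [ 0.4751 -0.1619  0.0329] [ 0.4758 -0.1628  0.034 ] [ 0.442 -0.171  0.131] [ 0.499 -0.127  0.138]
-0.064 67 [ 0.4737 -0.1609  0.032 ] [ 0.4741 -0.1619  0.0329] [ 0.44  -0.168  0.138] [ 0.502 -0.123  0.145]
-0.057 62 [ 0.474  -0.161   0.0316] [ 0.4739 -0.1623  0.0329] [ 0.441 -0.167  0.145] [ 0.504 -0.126  0.152]
-0.05 90 [ 0.4738 -0.1604  0.0298] [ 0.4735 -0.1612  0.0303] [ 0.44  -0.191  0.152] [ 0.504 -0.123  0.159]
-0.043 99 [ 0.4734 -0.1598  0.0229] [ 0.4745 -0.1608  0.0245] [ 0.446 -0.183  0.159] [ 0.501 -0.129  0.166]
-0.036 43 [ 0.4731 -0.1599  0.0166] [ 0.4742 -0.1612  0.0179] [ 0.454 -0.174  0.167] [ 0.492 -0.141  0.173]
-0.029 21 [ 0.4864 -0.1663  0.0289] [ 0.4789 -0.1579  0.0192] [ 0.456 -0.19   0.173] [ 0.481 -0.138  0.18 ]
-0.022 37 [ 0.4926 -0.164   0.0357] [ 0.4975 -0.1661  0.0394] [ 0.457 -0.194  0.181] [ 0.482 -0.129  0.187]
```

View pics/s5.png

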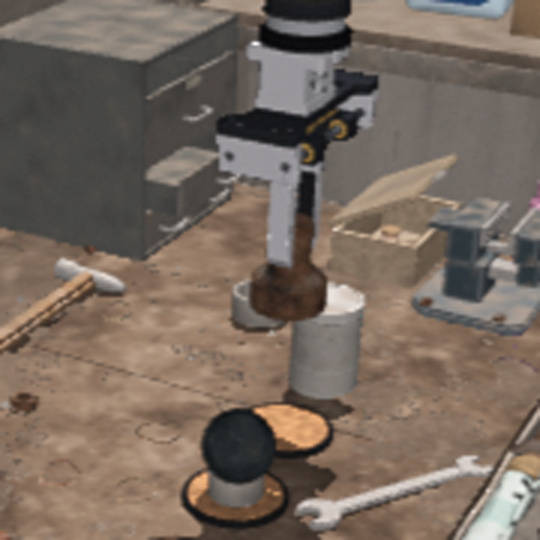

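The crop shows the head hanging upright above the tin-side mat, with its foot at about (290,290). I lower it.

Request:
apply_moves --series '[[[-0.0015,0,-0.04],0],[[-0.0015,0,-0.08],0],[[-0.0015,0,-0.105],0],[[-0.0015,0,-0.116],0],[[-0.0015,0,-0.12],0],[[-0.0015,0,-0.121],0],[[-0.0015,0,-0.121],0],[[-0.0015,0,-0.121],0]]'

```text
time_s: 17.92
eef_pos: [0.4709, -0.1645, 0.082]
ee_rot: [0.0, 1.0, -0.0, 0.0]
wrist_force: [0.2, -0.3, -6.5]
gripper_width: 0.452
gripper_force: 29.6
```

Request:
apply_moves --series '[[[0,0,-0.001],0],[[0,0,-0.002],0],[[0,0,-0.002],0]]'

```text
time_s: 18.3
eef_pos: [0.4706, -0.1643, 0.0793]
ee_rot: [-0.0, 1.0, -0.0, -0.0]
wrist_force: [0.2, -0.1, -6.8]
gripper_width: 0.445
gripper_force: 29.6
```

Request:
apply_moves --series '[[[0,0,-0.001],0],[[0,0,-0.001],0],[[0,0,-0.001],0]]'

```text
time_s: 18.68
eef_pos: [0.4707, -0.1644, 0.0785]
ee_rot: [0.0, 1.0, -0.0, 0.0]
wrist_force: [0.5, -0.1, -5.5]
gripper_width: 0.443
gripper_force: 29.6
```

Request:
apply_moves --series '[[[0,0,-0.001],0],[[0,0,-0.001],0],[[0,0,-0.001],0]]'

```text
time_s: 19.05
eef_pos: [0.4709, -0.1644, 0.0783]
ee_rot: [0.0, 1.0, -0.0, 0.0]
wrist_force: [-3.9, 1.8, 6.2]
gripper_width: 0.443
gripper_force: 30.1
```

Request:
apply_moves --series '[[[0,0,0],0],[[0,0,0],0],[[0,0,0],0],[[0,0,0],0],[[0,0,0.03],0],[[0,0,0.08],0],[[0,0,0.11],0]]' --gripper 1

```text
time_s: 19.92
eef_pos: [0.471, -0.1645, 0.1897]
ee_rot: [0.0, 1.0, 0.0, 0.001]
wrist_force: [-0.4, 0.4, -0.3]
gripper_width: 1.002
gripper_force: 0.0
```

Request:
apply_moves --series '[[[0.02,0.04,0],0],[[0.045,0.09,0],0],[[0.07,0.14,0],0],[[0.095,0.19,0],0],[[0.12,0.24,0],0],[[0.14,0.29,0],0],[[0.146,0.305,0],0],[[0.146,0.305,0],0],[[0.146,0.305,0],0],[[0.146,0.305,0],0]]'

```text
time_s: 21.18
eef_pos: [0.6166, 0.1394, 0.1878]
ee_rot: [0.0, 1.0, -0.001, 0.0]
wrist_force: [0.9, 0.4, -0.7]
gripper_width: 1.001
gripper_force: 0.0
```

```bash
python3 - <<'E'
from h import *
print(env.get_obs()['eef_pos'])
for n in ['top','scene']:
    im,d=env.get_image(n); P=cloud(n,d); save(im,f'pics/{n}6.png')
    p=near(P,(.472,-.164),.04,.08,.1); print(n,'headtop',len(p),enc(p) if len(p) else '')
    p=near(P,(.472,-.164),.05,.015,.04); print('foot',len(p),enc(p),circ(p[:,:2]))
    p=near(P,(.462,-.045),.036,.04,.1); print('sph',len(p),sph(p) if len(p)>30 else '')
    p=near(P,(.615,.135),.055,.023,.036); r=cv2.minAreaRect(p[:,:2].astype(np.float32)*1000); print('bar',len(p),r)
    p=near(P,(.478,-.268),.06,.08,.1); print('tin',len(p),enc(p))
E
```

```text
[0.6165694  0.13936077 0.18775632]
top headtop 206 [ 473.5 -163.5   19.1]
foot 278 [ 473.  -163.6   34.1] [ 0.4731 -0.1631  0.0304]
sph 526 [ 0.4614 -0.0462  0.0537  0.0311]
bar 248 ((615.582763671875, 139.79989624023438), (35.713356018066406, 80.3579330444336), 89.3212890625)
tin 674 [ 478.  -269.1   34.5]
scene headtop 100 [ 475.  -163.4   22. ]
foot 233 [ 470.6 -160.5   34.8] [ 0.4692 -0.1588  0.0275]
sph 458 [ 0.4614 -0.0451  0.0525  0.0308]
bar 329 ((616.113525390625, 143.4756317138672), (83.77301025390625, 39.012535095214844), 1.8705850839614868)
tin 276 [ 478.7 -266.5   38.5]
```

View pics/top6.png

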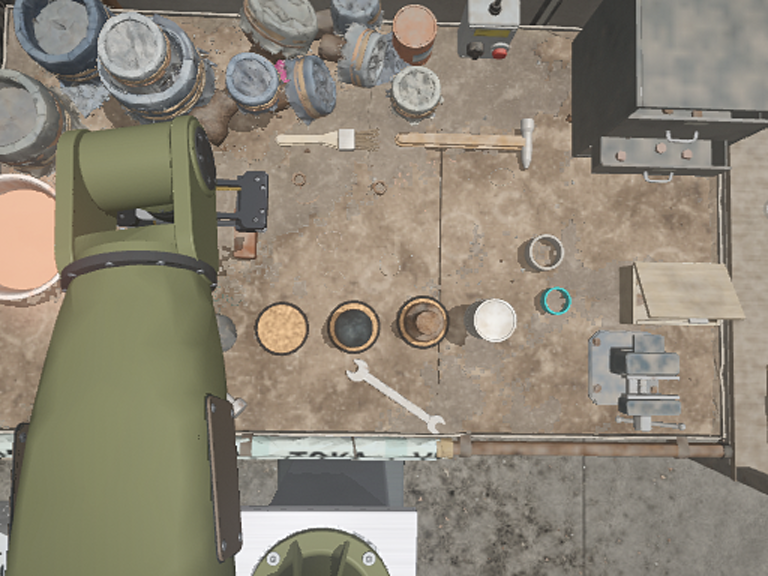

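The top view shows the sphere on the ring at (353,326) and the head on the tin-side mat at (423,322), both centred. Before lowering onto the bar, I check clearance to the capped head beside it.

```bash
python3 - <<'E'
from h import *
for n in ['top','scene']:
    P=cloud(n,np.load(n+'0.npz')['d']).reshape(-1,3)
    p=P[(abs(P[:,0]-.617)<.07)&(P[:,1]>.16)&(P[:,1]<.4)]
    for z0,z1 in [(.012,.05),(.05,.09),(.09,.13),(.13,.2)]:
        q=p[(p[:,2]>z0)&(p[:,2]<z1)]; q=q[(q[:,1]>.17)|(q[:,2]>.035)]
        if len(q): print(n,z0,len(q),np.round(np.percentile(q,2,axis=0),3),np.round(q.max(0),3))
E
```

```text
top 0.012 439 [0.562 0.217 0.027] [0.65  0.4   0.049]
top 0.05 193 [0.55  0.222 0.057] [0.648 0.4   0.09 ]
top 0.09 649 [0.568 0.224 0.09 ] [0.645 0.398 0.13 ]
top 0.13 527 [0.571 0.226 0.131] [0.64  0.297 0.143]
scene 0.012 841 [0.56  0.226 0.027] [0.65  0.309 0.05 ]
scene 0.05 663 [0.556 0.256 0.051] [0.646 0.4   0.09 ]
scene 0.09 847 [0.568 0.24  0.091] [0.641 0.398 0.13 ]
scene 0.13 418 [0.57  0.232 0.13 ] [0.639 0.299 0.141]
```

Request:
apply_moves --series '[[[0,-0.0175,0],0],[[0,-0.0175,0],0],[[0,-0.0175,-0.03],0],[[0,-0.0175,-0.07],0],[[0,-0.0175,-0.11],0],[[0,-0.0175,-0.14],0],[[0,-0.0175,-0.154],0],[[0,-0.0175,-0.157],0],[[0,-0.0175,-0.157],0],[[0,-0.0175,-0.157],0]]'

```text
time_s: 22.52
eef_pos: [0.6172, 0.1232, 0.0316]
ee_rot: [-0.0, 1.0, -0.0, 0.001]
wrist_force: [-0.3, 1.0, 0.3]
gripper_width: 0.996
gripper_force: 0.0
```

Request:
apply_moves --series '[[[0,0,0],0],[[0,0,0],0],[[0,0,0],0],[[0,0,0],0],[[0,0,0],0],[[0,0,0],0],[[0,0,0],0],[[0,0,0.03],0],[[0,0,0.08],0],[[0,0,0.12],0],[[0,0,0.12],0],[[0,0,0.12],0]]' --gripper -1

```text
time_s: 24.02
eef_pos: [0.616, 0.1229, 0.1489]
ee_rot: [0.0, 1.0, -0.0, -0.001]
wrist_force: [0.2, 0.3, -1.9]
gripper_width: 0.387
gripper_force: 29.8
```

Request:
apply_moves --series '[[[-0.02,-0.006,0],0],[[-0.06,-0.017,0],0],[[-0.1,-0.029,0],0],[[-0.135,-0.039,0],0],[[-0.155,-0.045,0],0],[[-0.16,-0.046,0],0],[[-0.16,-0.046,0],0],[[-0.16,-0.046,0],0],[[-0.16,-0.046,0],0]]'

```text
time_s: 25.15
eef_pos: [0.457, 0.0772, 0.1502]
ee_rot: [0.0, 1.0, 0.0, -0.0]
wrist_force: [-0.2, -0.5, -1.3]
gripper_width: 0.386
gripper_force: 29.8
```

```bash
python3 - <<'E'
from h import *
o=env.get_obs()['eef_pos']; print(o)
im,d=env.get_image('scene'); P=cloud('scene',d)
cv2.imwrite('pics/s7.png',cv2.resize(im[120:300,170:350,::-1],None,fx=3,fy=3,interpolation=cv2.INTER_CUBIC))
p=near(P,o,.06,o[2]-.033,o[2]-.002); print(len(p),np.percentile(p,[1,50,99],axis=0).round(3))
q=p[abs(p[:,0]-o[0])>.014]; print(q[:,0].min(),q[:,0].max(),q[:,2].min()-o[2],q[:,2].max()-o[2])
E
```

```text
[0.45696254 0.07724826 0.15017286]
536 [[0.415 0.055 0.12 ]
 [0.444 0.094 0.14 ]
 [0.499 0.109 0.148]]
0.4141350884832406 0.5000952402721146 -0.03041490269643496 -0.0020126500370409584
```

View pics/s7.png

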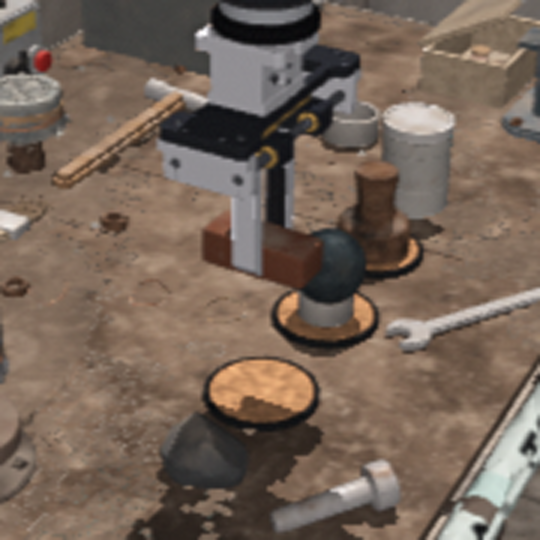

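The crop shows the bar level in the grip above the stone-side mat at (262,392). I lower it.

Request:
apply_moves --series '[[[0,0,-0.04],0],[[0,0,-0.08],0],[[0,0,-0.1],0],[[0,0,-0.109],0],[[0,0,-0.112],0],[[0,0,-0.113],0],[[0,0,-0.113],0],[[0,0,-0.113],0]]'

```text
time_s: 26.2
eef_pos: [0.4569, 0.0772, 0.0379]
ee_rot: [-0.0, 1.0, -0.0, 0.0]
wrist_force: [-0.1, 0.0, -2.0]
gripper_width: 0.384
gripper_force: 29.8
```

Request:
apply_moves --series '[[[0,0,-0.001],0],[[0,0,-0.001],0],[[0,0,-0.001],0]]'

```text
time_s: 26.58
eef_pos: [0.4567, 0.0772, 0.0365]
ee_rot: [-0.0, 1.0, -0.0, 0.0]
wrist_force: [0.8, 0.6, -1.3]
gripper_width: 0.387
gripper_force: 29.8
```

Request:
apply_moves --series '[[[0,0,-0.001],0],[[0,0,-0.001],0],[[0,0,-0.001],0]]'

```text
time_s: 26.95
eef_pos: [0.4568, 0.0772, 0.0364]
ee_rot: [-0.0, 1.0, 0.0, 0.0]
wrist_force: [-7.0, -1.8, 16.5]
gripper_width: 0.383
gripper_force: 30.0
```

Request:
apply_moves --series '[[[0,0,0],0],[[0,0,0],0],[[0,0,0],0],[[0,0,0],0],[[0,0,0.03],0],[[0,0,0.08],0],[[0,0,0.13],0],[[0,0,0.18],0],[[0,0.04,0.2],0],[[0,0.1,0.2],0],[[0,0.16,0.2],0],[[0,0.22,0.2],0]]' --gripper 0.2

```text
time_s: 28.45
eef_pos: [0.4563, 0.2991, 0.2355]
ee_rot: [-0.0, 1.0, -0.0, 0.0]
wrist_force: [1.3, 0.1, -0.3]
gripper_width: 0.604
gripper_force: 0.0
```

Request:
apply_moves --series '[[[0,0.05,0],0],[[0,0.1,0],0],[[0,0.1,0],0],[[0,0.1,0],0],[[0,0.1,0],0]]'

```text
time_s: 29.08
eef_pos: [0.457, 0.3962, 0.2357]
ee_rot: [-0.0, 1.0, -0.001, 0.0]
wrist_force: [-0.1, -0.5, 0.0]
gripper_width: 0.6
gripper_force: 0.0
```

```bash
python3 - <<'E'
from h import *
print(env.get_obs()['eef_pos'])
for n in ['top','scene']:
    im,d=env.get_image(n); P=cloud(n,d); save(im,f'pics/{n}8.png'); F=P.reshape(-1,3)
    p=near(P,(.472,-.164),.05,.015,.04); print(n,'foot',len(p),enc(p))
    p=near(P,(.462,-.045),.036,.04,.1); print('sph',len(p),sph(p) if len(p)>30 else '')
    p=near(P,(.457,.077),.055,.027,.045); r=cv2.minAreaRect(p[:,:2].astype(np.float32)*1000); print('bar',len(p),r,np.median(p[:,2]))
E
```

```text
[0.45695596 0.39615006 0.23568432]
top foot 271 [ 473.3 -163.5   34.3]
sph 528 [ 0.4613 -0.0462  0.0534  0.0313]
bar 507 ((456.9329833984375, 76.24908447265625), (84.60956573486328, 35.29847717285156), 1.3050061464309692) 0.035036946116274836
scene foot 227 [ 471.4 -160.9   33.8]
sph 460 [ 0.4613 -0.0452  0.0523  0.0308]
bar 393 ((456.7824401855469, 79.65092468261719), (83.90560150146484, 38.629878997802734), 0.08571827411651611) 0.033478563786485505
```

View pics/top8.png

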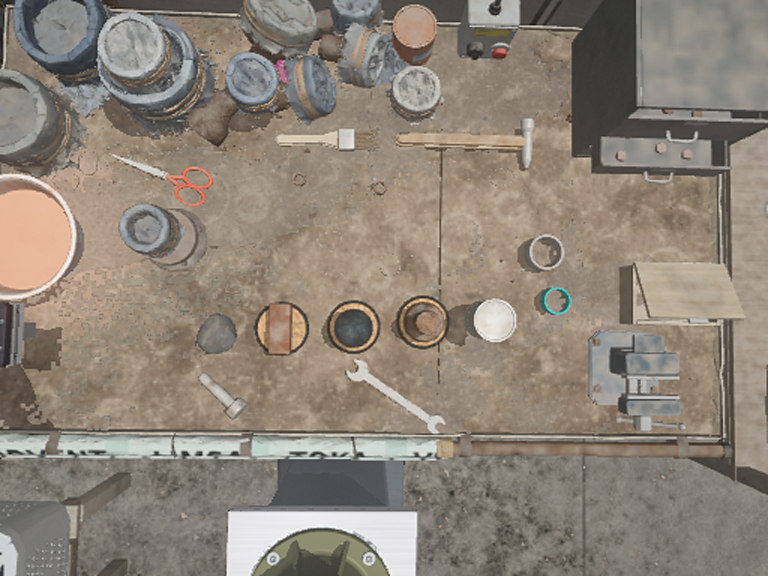

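The final top view shows the bar at (282,328), the sphere on the ring at (353,326) and the head at (423,322), each centred on its mat. The tin at (495,320) and the stone at (217,334) haven't moved, and the arm is clear of everything.

```bash
python3 -c "
from plant import env
print(env.job_done())"
```

```text
the job is handed in; nothing more can be done
None
```

The job is handed in: the ring stand with the sphere on it is on the middle mat, the iron head stands on the mat by the tin, and the bar lies flat on the mat by the rough stone. In the last pictures each was within about 2 mm of its mat's centre, and the tin and stone had not moved.

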